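Charge the deburring tub with large nuts

ROBOT

A 6-joint arm with a two-finger parallel gripper is mounted at the origin on the work surface. World frame = base frame: x ahead of the robot, y to its left, z up, the work surface at z = 0. Lengths are in m, angles in rad, forces in N, time in s.
With the tool pointing down it reaches from about 0.35 to 0.725 m from the base axis. Payload 4.3 kg.
Tool frame: the origin (TCP) lies midway between the tips of the shut fingers; the grasp point (between the pads) lies 19 mm behind it; z points along the fingers, y is the line along which they close (so a half turn about z gives the same grasp; the last joint's range is limited). The gripper opens to 85 mm and grips with 20 to 120 N. Pads are 22 mm wide; open, the fingers measure 114 mm over their backs; the gripper's body (76 mm by 85 mm) begins 54 mm behind the grasp point. The pads swing forward as they close: fully open they stand 13 mm farther back than shut.
Start: joints at [1.192, 0.377, 0.081, 1.274, 0, 1.46], TCP at [0.153, 0.554, 0.231] pointing down, gripper open.
Joint ranges: [-2.72, 2.72], [-0.84, 1.66], [-1.02, 1.22], [-1.77, 2.12], [-1.37, 1.28], [-3.14, 3.14]. Speed limits (rad/s): [2.57, 2.57, 3.14, 3.14, 3.14, 3.14].

INTERFACE

Orientations are given as a rotation vector (axis times angle).
In Python, from bench import arm gives the robot as it stands.
- The arm moves only by the tool jog_arm, never from a script. Its argument "series" is a list that holds one entry, the list of rows, each a list of 7 numbers: the shift along the tool's x, y, z scaled (see below), then the turn, a rotation vector about the tool's x, y, z scaled (see below), then the opening, from -1 (shut) to 1 (fully open). A call has 1 to 12 rows; each row is the pose to reach, as a shift and turn from the pose commanded when the call began, along the tool's axes at that moment, turning the shorter way round; what a row does not reach only later rows make up. The controller multiplies each number of a shift by 30 cm and each number of a turn by 2 pi rad. A row lasts 1/10 s, in which the tool goes at most 50 mm and 8.59 degrees, less where a joint would pass 70% of its speed; a pose out of reach is approached as far as the arm can. A call with a number of a shift or a turn outside -1 to 1 is refused whole. A call with a gripper value outside its range is refused whole. The fingers move at their own pace and stop on an object; "force" is the grip in N (left out, the last holds). Time passes only in rows, so rows that repeat a pose let the fingers close. It gives the time, the measured TCP pose, the force, the opening and the grip force at its end, in the units of the state.
- arm.observe(): the state, without advancing time (a new reading comes with each control period).
- arm.camera(name): name is "scene" or "side" or "wrist"; returns (picture, depth): 420x560x3 uint8, blue, green, red; 420x560 float32, m along the optical axis (not along the pixel's ray), 0 where there is no reading.
- arm.camera_info(name): a dict with "mtx" (3x3 intrinsics, pixels), "R" (3x3) and "t" (3): a world point X has camera coordinates R X + t. Camera axes: x right, y down, z forward; pixel columns grow to the right and rows downward; lengths in m; the calibration is good to about 2 mm. A picture is of the moment at which its call begins: read the wrist's pose just before it. camera_info takes no time and is no camera call; for the wrist camera it gives the pose at the moment of the call.
- arm.finish_job(): hands the job in; it is judged then, once.
Trained networks look in the newest picture that a camera, given by its name, has taken for a name from the list of things; names that differ only in an ending like _2 or _b are one class to them, and where a whole thing is asked for, a point or a joint stands for the part that bears it (a point fixed in the world has none). Each returns a list of dicts, best first, with "confidence" (0 to 1); they miss things now and then, are a little off and sometimes report something else, mostly with a low value. They report only what shows in the picture. A call takes as long as a camera call. They do not tell look-alikes from the thing itself.
- arm.recognise(camera, thing): "bbox" ([left, top, width, height] in pixels, round what is visible of it).
The state is a dict: "time": time; "joint_pos": joint angles; "qd": joint speeds; "effort": joint torques, N m; "position": TCP position; "ee_rot": TCP orientation; "wrist_force": force on the tool from outside, world axes, zero at the start; "wrist_torque": the same for the moment, N m; "opening": opening from 0.0 (shut) to 1.0 (fully open); "finger_force": force on a finger pad.
Only numpy, scipy, OpenCV 4.12 (cv2) and the standard library are available. Lean on these libraries where they do the work, as an engineer would, in place of code of your own. Each camera call takes 0.05 s, during which the arm holds its last target. There are 200 camera calls.

TASK

Put every large nut that is out on the bench into the charger's tipping tray while the tray stands at its loading end, then free the clamp knob, slide the carriage fully up to the tub and turn the clamp fully tight again. Then tip the tray to 60 degrees (never past 70) and keep it there for a good second with all the nuts in the tub, and bring it back down level. Last, slide the empty tray fully back to its loading end and clamp it tight there; leave the grinder, the tin and the screwdriver alone.

Things in the scene. Friction and masses are not known exactly. Their poses are not given: they have to be found in the camera images.
- charger: the fixed machine: a grey bed 130 mm wide (x) and 30 mm high with two steel rails, carrying a sliding carriage, and at its -y end an open rubber-lined tub. Origin on the bench under the middle of the machine; z up; the carriage slides along its y axis, tub towards -y. It stands crosswise in front of the robot, turned by up to 0.1 rad
- tub_in (a point): centre of the tub's floor, 10 mm above the bench (axes as the charger's). The tub is 148 mm (x) by 183 mm (y) inside; its wall towards the tray is 85 mm above the bench, its side walls 105 mm, its far wall 125 mm
- carriage (a joint): position of the sliding carriage in m: 0 at the loading end (farthest from the tub, as at the start), 0.100 fully at the tub, against its end stop; it moves along the charger's -y. About 3 N of friction; it carries the tray and the clamp knob. A stop block on the bed keeps it at either end while the clamp is tight, and between the ends the clamp cannot be tightened
- clamp (a joint): angle of the clamp knob on the carriage in rad: 0 fully tight (grip bar along the slide direction), 1.4 fully free against its stop (grip bar nearly across the slide); turns counterclockwise seen from above to free. The carriage can slide once it is above about 1.1. Friction 0.15 N m. It starts at 0 to 0.45, which holds the carriage
- clamp_grip (a point): point on the clamp knob's axis to grip at, 113 mm above the bench. The grip bar is black, 12 mm thick, 66 mm long and 40 mm high (from 90 to 130 mm above the bench); this point's y axis lies along the bar and turns with it. It sits on the carriage 75 mm (+y) from the tray handle. The carriage may be dragged along by it
- tray (a joint): tilt of the tray in rad: 0 level on its rest, 1.047 is 60 degrees, stop at 1.4. It grows as the handle end rises, and the open edge stays at the pivot, so that the load slides out towards the tub. The pivot is stiff (1.5 N m of friction): the empty tray stays where it is left and has to be pushed down as well as lifted up (5 to 18 N at the handle); with a full load it sinks slowly if let go
- tray_floor (a point): centre of the tray's floor, on its upper face, 102 mm above the bench when level; its axes turn with the tray (level: as the charger's). Steel tray 140 mm (x) by 190 mm (y), walls 22 mm above the floor on three sides, 132 mm clear between the side walls; the edge towards the tub (-y) is open, so keep the load back from it
- tray_handle (a point): middle of the tray's handle, a round bar 12 mm thick and 100 mm long along x, 45 mm beyond the tray's +y end; 123 mm above the bench when level. A gripper that points down and closes along the charger's y can pinch it, the bar turns between the pads as the tray tips
- tray_pivot (a point): the tray's pivot line (along x) at its open edge, 98 mm above the bench; tray_handle lies 235 mm towards +y and 25 mm higher when level, and moves in an arc about this line
- nut0: large hexagonal steel nut, 50 mm across the flats (57.7 across the corners), 45 mm high, about 0.3 kg, dark bore. Origin at its centre, z along its bore, its x axis square to two of the flats. Starts lying flat, bore upright, on the bench (origin 22.5 mm above it) between the robot and the charger. All alike; 2 to 4 are present (None if absent)
- nut1: large hexagonal steel nut, 50 mm across the flats (57.7 across the corners), 45 mm high, about 0.3 kg, dark bore. Origin at its centre, z along its bore, its x axis square to two of the flats. Starts lying flat, bore upright, on the bench (origin 22.5 mm above it) between the robot and the charger. All alike; 2 to 4 are present (None if absent)
- nut2: large hexagonal steel nut, 50 mm across the flats (57.7 across the corners), 45 mm high, about 0.3 kg, dark bore. Origin at its centre, z along its bore, its x axis square to two of the flats. Starts lying flat, bore upright, on the bench (origin 22.5 mm above it) between the robot and the charger. All alike; 2 to 4 are present (None if absent)
- nut3: large hexagonal steel nut, 50 mm across the flats (57.7 across the corners), 45 mm high, about 0.3 kg, dark bore. Origin at its centre, z along its bore, its x axis square to two of the flats. Starts lying flat, bore upright, on the bench (origin 22.5 mm above it) between the robot and the charger. All alike; 2 to 4 are present (None if absent)
- grinder: bystander: green and black angle grinder, 330 mm long, lying at the right of the bench; origin on the bench under it
- tin: bystander: closed tin 80 mm across, 110 mm high, at the left; origin under its centre
- driver: bystander: screwdriver 220 mm long, lying at the left
Not all that is in view belongs to the job. Leave any purple or turquoise look-alike of the nut0 alone.

How it is judged:
By the outcome, as a careful person would: the job done as asked, in the order asked, and still so for the second after the job is handed in, with the robot touching nothing.
Of nut0, nut1, nut2, nut3 only 2 to 4 are there at a start; the rules pass over those that are not, and their reading is None.
At some moment in a run one of nut0, nut1, nut2, nut3 may be knocked a few centimetres aside while the robot is not near it.
Once in a run the grip may slacken for a moment while it holds something.
It also fails if it takes over 210 s, if anything falls off the work surface, if the arm or the gripper's body presses on something with over 40 N, if the wrist force passes 120 N, or if a joint passes its speed limit or range.

## Working session

There is one attempt and no reset: what is moved stays moved. The work goes in short steps, Python scripts to look and compute and a tool call to move; the robot and the scene stay as the last step left them, time stands still between calls to the robot, and variables do not carry over. Pictures are saved under pics/ and viewed, at most 14 in all, crops included, and the job is handed in when it is done.

Besides the shell and the picture viewer there is one more tool, called after "Emit:" as a command line: name --argument value ..., lists and objects as JSON in quotes. jog_arm: Moves the arm, as the interface text tells. Shifts and turns lie within -1 to 1; 1 stands for 30 cm of shift or 2 pi rad of turn. Its arguments: {"type":"object","properties":{"series":{"type":"array","items":{"type":"array","items":{"type":"array","items":{"type":"number"}}}},"force":{"type":"number"}},"required":["series"]}

```bash
ls; mkdir -p pics
python3 - <<'E'
from bench import arm
import cv2,numpy as np
print(arm.observe())
for n in("scene","side"):
    p,d=arm.camera(n); cv2.imwrite(f"pics/{n}0.png",p); np.save(f"{n}d.npy",d)
    i=arm.camera_info(n); print(n,np.round(-i["R"].T@i["t"],3),np.round(i["R"],2).tolist(),i["mtx"][0,0])
    for t in("nut0","clamp_grip","tray_handle","charger","tin","grinder"):
        print(t,[(x["bbox"],round(x["confidence"],2)) for x in arm.recognise(n,t)])
E
```

```text
pics
{'time': 0.0, 'joint_pos': array([1.19171221e+00, 3.78088610e-01, 7.96319966e-02, 1.27444616e+00,
       5.12504282e-05, 1.46049758e+00]), 'qd': array([ 1.29611250e-03,  1.88460545e-03, -6.58358822e-05, -6.80995583e-04,
        9.14825687e-04, -3.72025455e-04]), 'effort': array([ 1.81962237e-04, -4.63605523e+01,  2.69875628e+01,  2.09137198e-02,
       -1.23805225e-04, -2.63140826e-06]), 'position': array([0.1524247 , 0.55373094, 0.2303487 ]), 'ee_rot': array([-0.4208621 , -3.11270797,  0.00319016]), 'wrist_force': array([ 0.63350584, -0.0029268 ,  0.41333741]), 'wrist_torque': array([-0.02855189, -0.00063012, -0.00106065]), 'finger_force': 0.0, 'opening': 1.0016582077231464}
scene [1.197 0.573 1.269] [[-0.66, 0.75, -0.01], [0.59, 0.51, -0.63], [-0.47, -0.42, -0.78]] 431.2769182442712
nut0 [([338.7, 239.1, 19.5, 21.1], 0.78), ([255.1, 183.1, 18.6, 17.6], 0.56), ([266.8, 166.5, 10.0, 15.8], 0.56), ([234.7, 172.2, 11.8, 22.5], 0.54)]
clamp_grip [([204.3, 197.9, 75.4, 64.3], 0.53), ([274.7, 259.7, 19.7, 18.8], 0.47)]
tray_handle [([391.6, 261.3, 44.5, 45.1], 0.73), ([203.3, 202.1, 78.1, 63.8], 0.65), ([341.1, 236.9, 16.4, 23.1], 0.27)]
charger [([153.6, 163.0, 153.3, 140.6], 0.61)]
tin [([348.3, 298.0, 28.4, 37.8], 0.56)]
grinder [([170.4, 140.4, 92.8, 22.2], 0.9)]
side [-0.005 -1.043  1.294] [[0.9, -0.43, 0.02], [-0.3, -0.67, -0.68], [0.3, 0.61, -0.73]] 479.13782484134424
nut0 [([240.9, 269.9, 15.6, 23.6], 0.68), ([282.7, 270.2, 15.7, 23.9], 0.63), ([220.7, 177.7, 16.7, 17.3], 0.57), ([259.8, 254.3, 22.8, 15.5], 0.5)]
clamp_grip [([287.4, 155.0, 14.1, 19.5], 0.57)]
tray_handle [([289.9, 167.6, 60.4, 58.8], 0.55)]
charger []
tin [([242.4, 119.8, 21.4, 33.7], 0.87)]
grinder [([243.0, 305.1, 120.6, 63.4], 0.98), ([288.5, 170.9, 63.3, 59.0], 0.7)]
```

Run:
```python
import cv2
a=cv2.imread("pics/scene0.png")[120:350,130:450]; cv2.imwrite("pics/sc.png",cv2.resize(a,None,fx=2.5,fy=2.5,interpolation=cv2.INTER_CUBIC))
a=cv2.imread("pics/side0.png")[110:380,170:430]; cv2.imwrite("pics/si.png",cv2.resize(a,None,fx=2.2,fy=2.2,interpolation=cv2.INTER_CUBIC))
```

```text
(no output)
```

View pics/sc.png

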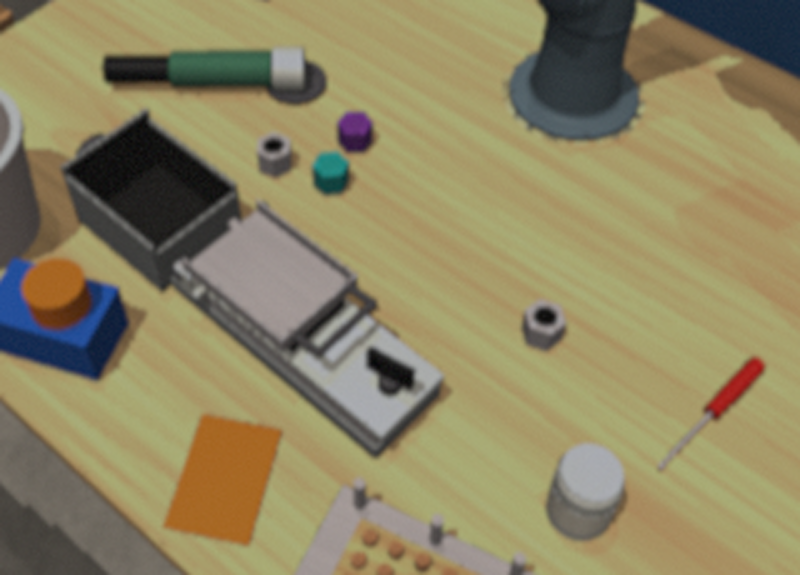

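View pics/si.png

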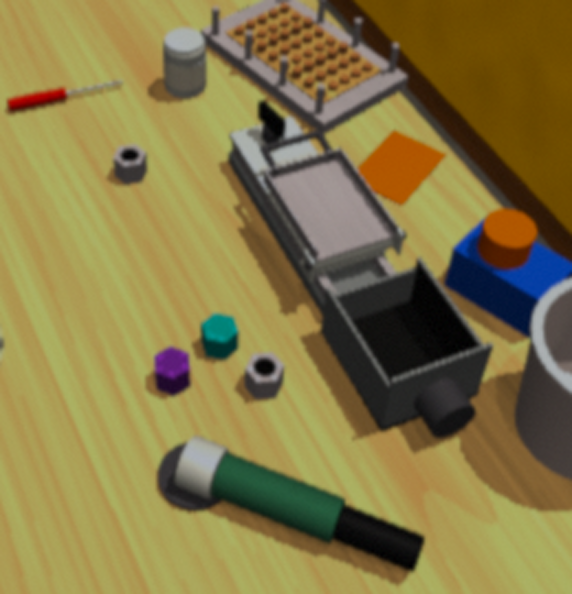

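Two candidate steel nuts are at scene crop (275,153) and (543,325), and at side crop (265,375) and (130,163). The purple one at (356,130) and the turquoise one at (331,173) are look-alikes to leave alone. Next I'll work out the geometry from depth.

```bash
cat > h.py <<'E'
from bench import arm
import cv2,numpy as np
from scipy.spatial.transform import Rotation as Rn
def cloud(n,save=None):
    i=arm.camera_info(n); p,d=arm.camera(n)
    v,u=np.mgrid[:420,:560]; K=i["mtx"]
    c=np.stack([(u-K[0,2])/K[0,0]*d,(v-K[1,2])/K[1,1]*d,d],-1)
    w=(c-i["t"])@i["R"]; w[d==0]=np.nan
    if save: cv2.imwrite(save,p)
    return p,w
def ortho(p,w,x0,x1,y0,y1,s=0.002):
    "top-down: rows = x increasing upward, cols = y decreasing rightward"
    H=int((x1-x0)/s);W=int((y1-y0)/s); im=np.zeros((H,W,3),np.uint8);z=np.full((H,W),-1.)
    f=w.reshape(-1,3);c=p.reshape(-1,3);k=np.isfinite(f[:,0]);f=f[k];c=c[k]
    r=((x1-f[:,0])/s).astype(int);q=((y1-f[:,1])/s).astype(int)
    k=(r>=0)&(r<H)&(q>=0)&(q<W);o=np.argsort(f[k,2]);r,q=r[k][o],q[k][o]
    im[r,q]=c[k][o];z[r,q]=f[k,2][o];return im,z
def pose():
    o=arm.observe();return np.array(o["position"]),Rn.from_rotvec(o["ee_rot"]).as_matrix()
def rel(target,yaw,p=None,R=None):
    "rows for tool pointing down, tool y axis along world yaw (mod pi)"
    p0,R0=pose(); p=p0 if p is None else np.array(p);R=R0 if R is None else R
    out=[]
    for k in(-1,0,1,2):
        a=yaw+k*np.pi; y=np.array([np.cos(a),np.sin(a),0]);z=np.array([0,0,-1.]);x=np.cross(y,z)
        rv=Rn.from_matrix(R.T@np.stack([x,y,z],1)).as_rotvec(); out.append(rv)
    rv=min(out,key=np.linalg.norm)
    return np.round(np.r_[R.T@(np.array(target)-p)/.3,rv/2/np.pi],4)
E
python3 - <<'E'
from h import *
i=arm.camera_info("wrist");p,R=pose()
print("wristcam in tool",np.round(R.T@(-i["R"].T@i["t"]-p),3),np.round(i["R"]@R,2).tolist(),i["mtx"][0])
for n,bb in(("scene",[(255,183,18.6,17.6),(338.7,239,19.5,21)]),("side",[(282.7,270.2,15.7,23.9),(220.7,177.7,16.7,17.3),(240.9,269.9,15.6,23.6),(259.8,254.3,22.8,15.5)])):
    P,w=cloud(n)
    for b in bb:
        l,t,ww,h=[int(round(x)) for x in b]; q=w[t-4:t+h+4,l-4:l+ww+4].reshape(-1,3); k=q[(q[:,2]>.040)&(q[:,2]<.055)]
        print(n,np.round(np.median(k,0),3),np.round((k.min(0)+k.max(0))/2,3),len(k))
    f=w.reshape(-1,3); k=(f[:,0]>.3)&(f[:,0]<.9)&(abs(f[:,1])<.5)&(f[:,2]>.098)&(f[:,2]<.108)
    P2,z=ortho(P,w,.2,.8,-.5,.5,.003)
    cv2.imwrite(f"pics/o_{n}.png",P2)
    for b,c in((.085,.4),(.1,.107),):
        m=((z>b)&(z<c)).astype(np.uint8)
        _,_,st,ce=cv2.connectedComponentsWithStats(cv2.morphologyEx(m,cv2.MORPH_CLOSE,np.ones((3,3))))
        for s,cc in zip(st[1:],ce[1:]):
            if s[4]>40: print(n,b,"x",round(.8-cc[1]*.003,3),"y",round(.5-cc[0]*.003,3),"size x,y",s[3]*.003,s[2]*.003,s[4])
a=np.vstack([cv2.imread("pics/o_scene.png"),cv2.imread("pics/o_side.png")]); cv2.imwrite("pics/o.png",cv2.resize(a,None,fx=1.45,fy=1.45,interpolation=0))
E
```

```text
wristcam in tool [ 0.068  0.001 -0.142] [[0.0, 1.0, -0.0], [-0.96, 0.0, -0.27], [-0.27, 0.0, 0.96]] [327.61022782   0.         278.2611535 ]
scene [ 0.411 -0.173  0.043] [ 0.409 -0.171  0.044] 100
scene [0.426 0.233 0.044] [0.426 0.232 0.046] 157
scene 0.085 x 0.754 y -0.444 size x,y 0.09 0.096 235
scene 0.085 x 0.649 y -0.057 size x,y 0.171 0.255 3120
scene 0.085 x 0.638 y -0.343 size x,y 0.17400000000000002 0.20700000000000002 569
scene 0.085 x 0.659 y 0.151 size x,y 0.027 0.069 124
scene 0.085 x 0.612 y 0.416 size x,y 0.081 0.084 538
scene 0.1 x 0.649 y -0.07 size x,y 0.138 0.18 1969
scene 0.1 x 0.566 y -0.25 size x,y 0.015 0.063 44
side [ 0.434 -0.269  0.046] [ 0.435 -0.266  0.047] 187
side [0.421 0.228 0.046] [0.422 0.228 0.047] 116
side [ 0.316 -0.205  0.046] [ 0.317 -0.205  0.047] 196
side [ 0.407 -0.178  0.046] [ 0.408 -0.198  0.047] 188
side 0.085 x 0.795 y -0.229 size x,y 0.018000000000000002 0.051000000000000004 55
side 0.085 x 0.752 y -0.446 size x,y 0.093 0.093 249
side 0.085 x 0.648 y -0.059 size x,y 0.17400000000000002 0.261 3208
side 0.085 x 0.712 y -0.303 size x,y 0.024 0.183 212
side 0.085 x 0.605 y -0.38 size x,y 0.162 0.252 502
side 0.085 x 0.63 y -0.22 size x,y 0.08700000000000001 0.015 59
side 0.085 x 0.65 y 0.148 size x,y 0.033 0.075 130
side 0.085 x 0.605 y 0.409 size x,y 0.081 0.08700000000000001 515
side 0.1 x 0.714 y -0.265 size x,y 0.015 0.081 75
side 0.1 x 0.649 y -0.071 size x,y 0.159 0.201 2465
side 0.1 x 0.711 y -0.353 size x,y 0.015 0.081 61
side 0.1 x 0.559 y -0.323 size x,y 0.015 0.138 100
```

View pics/o.png

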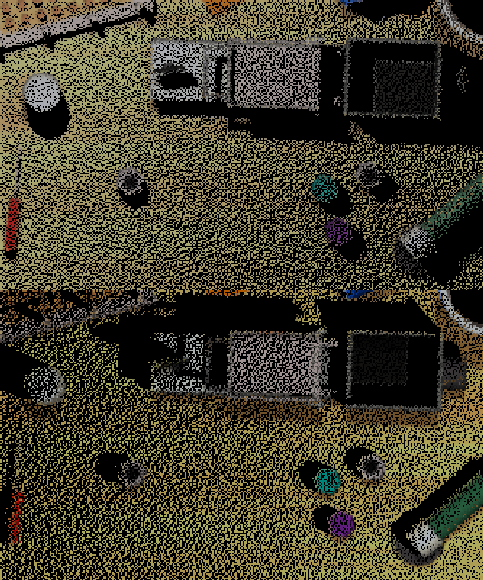

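```bash
python3 -c "
from h import *
print(rel([.46,.2,.26],np.pi/2))"
```

```text
[-1.3013 -0.8669 -0.0956  0.      0.     -0.0428]
```

Emit:
jog_arm --series '[[[-0.15,-0.1,-0.01,0,0,-0.005,1],[-0.3,-0.2,-0.02,0,0,-0.01,1],[-0.45,-0.3,-0.04,0,0,-0.02,1],[-0.6,-0.4,-0.05,0,0,-0.03,1],[-0.75,-0.5,-0.06,0,0,-0.04,1],[-0.9,-0.6,-0.07,0,0,-0.043,1],[-1,-0.7,-0.08,0,0,-0.043,1],[-1,-0.75,-0.09,0,0,-0.043,1],[-1,-0.85,-0.095,0,0,-0.043,1],[-1,-0.85,-0.095,0,0,-0.043,1]]]'

```text
time: 1.8
position: [0.3737, 0.2262, 0.2602]
ee_rot: [-0.004, -3.141, 0.001]
wrist_force: [0.2, 0.7, -0.1]
opening: 0.999
finger_force: 0.0
```

Run:
```python
from h import *
print(pose()[0],rel([.46,.2,.26],np.pi/2))
P,w=cloud("wrist","pics/w1.png")
im,z=ortho(P,w,.2,.85,-.2,.55,.003)
for x in arm.recognise("wrist","nut0"):
    l,t,ww,h=[int(round(v)) for v in x["bbox"]]; q=w[t:t+h,l:l+ww].reshape(-1,3);k=q[(q[:,2]>.035)&(q[:,2]<.055)]; print(x,np.round(np.median(k,0),3) if len(k) else 0)
```

```text
[0.37371201 0.22624558 0.26020489] [-2.879e-01 -8.670e-02  7.000e-04 -1.000e-04 -0.000e+00 -4.000e-04]
{'bbox': [259.4, 184.4, 45.9, 60.5], 'confidence': 0.91} [0.42  0.231 0.044]
```

View pics/w1.png

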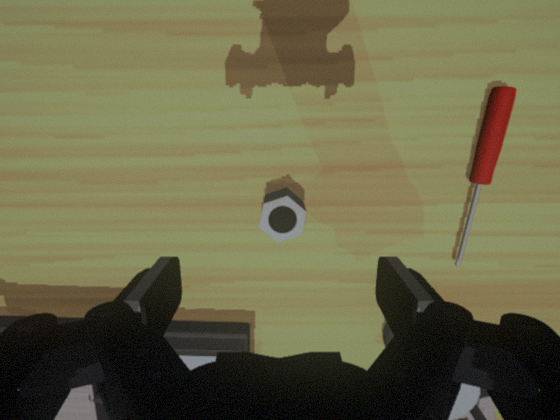

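The wrist view shows steel nut B at (282,218), with a corner pointing towards image up and down, so its flats face ±y. The screwdriver is at the right and nothing else is near.

```bash
cat >> h.py <<'E'
def nut(near,cam="wrist",Pw=None):
    P,w=Pw or cloud(cam)
    m=(np.hypot(w[...,0]-near[0],w[...,1]-near[1])<.05)&(w[...,2]>.039)&(w[...,2]<.056)
    hsv=cv2.cvtColor(P,cv2.COLOR_BGR2HSV); 
    q=w[m]; r=cv2.minAreaRect((q[:,:2]*1000).astype(np.float32)); b=cv2.boxPoints(r)
    e=[b[1]-b[0],b[2]-b[1]]; s=min(e,key=np.linalg.norm)
    return np.array(r[0])/1000,np.round(sorted(map(float,r[1])),1),np.arctan2(s[1],s[0])%np.pi,len(q),np.median(hsv[m][:,1])
E
python3 - <<'E'
from h import *
c,s,a,n,sat=nut((.422,.231)); print(c,s,a,n,sat)
print(rel([*c,.1],a),rel([*c,.012],a))
E
```

```text
[0.42200903 0.23108757] [49.9 56.5] 1.3726411 1600 14.0
[-1.583e-01  5.500e-03  5.334e-01  1.000e-04  1.000e-04  3.170e-02] [-1.581e-01  5.200e-03  8.267e-01  1.000e-04  1.000e-04  3.170e-02]
```

Emit:
jog_arm --series '[[[-0.08,0.003,0.13,0,0,0.015,1],[-0.158,0.005,0.26,0,0,0.031,1],[-0.158,0.005,0.4,0,0,0.032,1],[-0.158,0.005,0.5,0,0,0.032,1],[-0.158,0.005,0.6,0,0,0.032,1],[-0.158,0.005,0.7,0,0,0.032,1],[-0.158,0.005,0.78,0,0,0.032,1],[-0.158,0.005,0.825,0,0,0.032,1],[-0.158,0.005,0.825,0,0,0.032,1]]]' --force 70

```text
time: 2.85
position: [0.4196, 0.2309, 0.0101]
ee_rot: [-0.31, -3.122, 0.003]
wrist_force: [-0.2, -0.2, 0.6]
opening: 1.002
finger_force: 0.0
```

Emit:
jog_arm --series '[[[0,0,0,0,0,0,-0.5],[0,0,0,0,0,0,-0.5],[0,0,0,0,0,0,-0.5],[0,0,0,0,0,0,-0.5],[0,0,0,0,0,0,-0.5],[0,0,0,0,0,0,-0.5]]]' --force 70

```text
time: 3.45
position: [0.4229, 0.231, 0.0136]
ee_rot: [0.313, 3.123, 0.002]
wrist_force: [-0.9, -0.1, 5.9]
opening: 0.569
finger_force: 74.0
```

Emit:
jog_arm --series '[[[0,0,-0.1,0,0,0,-0.5],[0,0,-0.25,0,0,0,-0.5],[0,0,-0.4,0,0,0,-0.5],[0,0,-0.55,0,0,0,-0.5],[0,0,-0.7,0,0,0,-0.5],[0,0,-0.85,0,0,0,-0.5],[0,0,-0.9,0,0,0,-0.5]]]'

```text
time: 4.15
position: [0.4231, 0.2311, 0.2871]
ee_rot: [0.313, 3.12, 0.005]
wrist_force: [1.5, 0.8, -3.7]
opening: 0.571
finger_force: 74.7
```

```bash
python3 -c "
from h import *
print(rel([.6,.02,.29],np.pi/2))"
```

```text
[-7.176e-01 -5.726e-01 -7.700e-03  6.000e-04  1.000e-03 -3.180e-02]
```

Emit:
jog_arm --series '[[[-0.12,-0.1,0,0,0,-0.01,-0.5],[-0.24,-0.19,0,0,0,-0.02,-0.5],[-0.36,-0.29,0,0,0,-0.03,-0.5],[-0.48,-0.38,0,0,0,-0.032,-0.5],[-0.6,-0.48,0,0,0,-0.032,-0.5],[-0.7,-0.57,0,0,0,-0.032,-0.5],[-0.718,-0.573,0,0,0,-0.032,-0.5],[-0.718,-0.573,0,0,0,-0.032,-0.5],[-0.718,-0.573,0,0,0,-0.032,-0.5]]]'

```text
time: 5.05
position: [0.5978, 0.0199, 0.2818]
ee_rot: [0.003, -3.14, -0.001]
wrist_force: [-0.6, 0.4, -4.2]
opening: 0.572
finger_force: 74.6
```

Run:
```python
from h import *
print(pose()[0],arm.observe()["opening"])
P,w=cloud("wrist","pics/w2.png"); np.save("w2.npy",w)
for lo,hi,nm in((.097,.108,"floor"),(.118,.132,"rim/handle/knob"),(.035,.09,"mid")):
    m=(w[...,2]>lo)&(w[...,2]<hi)&(w[...,0]>.5)&(w[...,0]<.8)
    v,u=np.nonzero(m); print(nm,m.sum(),u.min(),u.max(),v.min(),v.max())
im=P.copy();m=(w[...,2]>.097)&(w[...,2]<.108);im[m]=(0,0,255);m=(w[...,2]>.115)&(w[...,2]<.135);im[m]=(0,255,0)
m=(w[...,2]>.02)&(w[...,2]<.04);im[m]=(255,0,0)
cv2.imwrite("pics/w2s.png",cv2.resize(np.hstack([P,im]),(800,300)))
```

```text
[0.59775122 0.01993667 0.28183919] 0.5724932634326041
floor 17114 0 432 142 296
rim/handle/knob 3619 83 442 160 297
mid 16073 0 559 137 326
```

View pics/w2s.png

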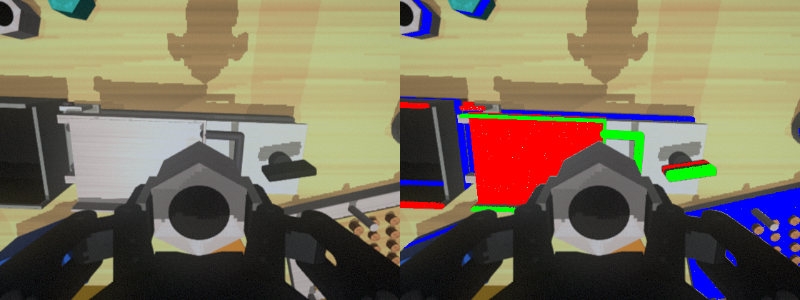

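Run:
```python
from h import *
w=np.load("w2.npy"); P=cv2.imread("pics/w2.png")
m=((w[...,2]>.115)&(w[...,2]<.136)&(w[...,0]<.75)).astype(np.uint8)
n,l,st,ce=cv2.connectedComponentsWithStats(m)
for k in range(1,n):
    if st[k,4]>60:
        q=w[l==k]; r=cv2.minAreaRect((q[:,:2]*1000).astype(np.float32)); print(st[k].tolist(),np.round(q.min(0),3),np.round(q.max(0),3),np.round(r[0],1),np.round(r[1],1),round(r[2],2))
def edge(q,nm):
    vx,vy,x,y=cv2.fitLine((q[:,:2]*1000).astype(np.float32),cv2.DIST_HUBER,0,.01,.01).ravel(); print(nm,"dir",round(float(np.arctan2(vy,vx)),4),x,y,len(q))
f=(m>0)
v,u=np.mgrid[:420,:560]
edge(w[f&(u<275)&(v<190)&(u>95)],"near wall")
# per-slice floor limits
F=(w[...,2]>.097)&(w[...,2]<.108)&(w[...,0]>.54)
for y in(-.14,-.12,-.1,-.08,-.06): 
    q=w[F&(abs(w[...,1]-y)<.004)]; print(y,"floor x",q[:,0].min(),q[:,0].max())
for x in(.6,.62,.64,.66):
    q=w[F&(abs(w[...,0]-x)<.004)&(w[...,1]>-.2)]; print(x,"floor y",q[:,1].min(),q[:,1].max())
    q=w[f&(abs(w[...,0]-x)<.004)&(w[...,1]<.12)]; print(x,"green y",q[:,1].min(),q[:,1].max())
k=f&(u>360)
edge(w[k],"knob"); print(np.median(w[k],0))
h=f&(u>325)&(u<345)&(v>192); edge(w[h],"handle"); print(w[h].min(0),w[h].max(0))
```

```text
[83, 159, 259, 85, 2410] [ 0.571 -0.159  0.115] [0.652 0.08  0.13 ] [587.  -31.8] [250.5  55.6] 72.07
[372, 230, 71, 24, 1111] [0.641 0.115 0.115] [0.661 0.18  0.132] [650.9 147.5] [12.2 65.1] 9.31
[99, 288, 63, 10, 379] [ 0.706 -0.164  0.115] [ 0.713 -0.101  0.125] [ 709.7 -132.6] [62.7  5.1] 87.81
near wall dir 1.5369 575.6346 -66.0757 974
-0.14 floor x 0.562659627862742 0.7086615112255601
-0.12 floor x 0.5722502715634652 0.7092666439510619
-0.1 floor x 0.5730700909369817 0.7099018318222539
-0.08 floor x 0.5736157495440277 0.696268854691558
-0.06 floor x 0.5744208321107276 0.6772895376304452
0.6 floor y -0.16033145808038599 0.02376694452756187
0.6 green y 0.02264935972686987 0.07994064424565805
0.62 floor y -0.16112933022630593 0.009580319904694249
0.62 green y 0.0684527610802917 0.08000223831644211
0.64 floor y -0.16092774510364963 0.1792514947565516
0.64 green y 0.07159470401452231 0.0794630965574128
0.66 floor y -0.16200636200776816 0.11676747003605399
0.66 green y 0.11536821908429777 0.11998179945783044
knob dir -1.3948 648.4222 146.85014 1111
[0.64931037 0.14659833 0.12858517]
handle dir 0.0822 621.3103 73.93138 517
[0.60030686 0.06538208 0.12111785] [0.65198761 0.08034083 0.13015631]
```

The tray floor, near and far tray walls, handle bar (right panel, 640,150) and knob (690,172) are all clear. The nut is still in the fingers. Charger yaw comes out near -0.036, with the handle at (.648,.0725), the knob at (.651,.1475) and the clamp at about 0.2 rad.

```bash
cat >> h.py <<'E'
PSI=-.036; X=np.array([np.cos(PSI),np.sin(PSI)]); Y=np.array([-np.sin(PSI),np.cos(PSI)])
KN=np.array([.6509,.1475]); H=KN-.075*Y; C=H-.14*Y; PV=H-.235*Y; YAW=np.pi/2+PSI
E
python3 -c "
from h import *
q=C-.022*X+.04*Y; print(q,H,C,rel([*q,.2],YAW),rel([*q,.118],YAW))"
```

```text
[ 0.62261562 -0.02659478] [0.64820058 0.07254859] [ 0.64316167 -0.0673607 ] [-8.320e-02 -1.565e-01  2.736e-01  1.000e-04 -2.000e-04  6.100e-03] [-8.350e-02 -1.567e-01  5.470e-01  1.000e-04 -2.000e-04  6.100e-03]
```

Emit:
jog_arm --series '[[[-0.042,-0.08,0.06,0,0,0.003,-0.5],[-0.083,-0.157,0.12,0,0,0.006,-0.5],[-0.083,-0.157,0.25,0,0,0.006,-0.5],[-0.083,-0.157,0.38,0,0,0.006,-0.5],[-0.083,-0.157,0.48,0,0,0.006,-0.5],[-0.083,-0.157,0.52,0,0,0.006,-0.5],[-0.083,-0.157,0.52,0,0,0.006,-0.5],[-0.083,-0.157,0.52,0,0,0.006,-0.5]]]'

```text
time: 5.9
position: [0.6244, -0.0273, 0.1281]
ee_rot: [0.056, 3.139, -0.0]
wrist_force: [0.3, -0.3, -2.5]
opening: 0.573
finger_force: 74.4
```

```bash
python3 -c "
from h import *
q=C-.022*X+.04*Y; print(arm.observe()['finger_force'],rel([*q,.118],YAW))"
```

```text
74.4169270992279 [ 0.006   0.0021  0.0335 -0.      0.0004  0.0001]
```

Emit:
jog_arm --series '[[[0.006,0,0.02,0,0,0,-0.5],[0.006,0,0.033,0,0,0,-0.5],[0.006,0,0.035,0,0,0,-0.5],[0.006,0,0.035,0,0,0,0.45],[0.006,0,0.035,0,0,0,0.45],[0.006,0,0.035,0,0,0,0.45],[0.006,0,0.035,0,0,0,0.45]]]'

```text
time: 6.6
position: [0.6223, -0.0279, 0.1164]
ee_rot: [0.057, 3.14, -0.0]
wrist_force: [1.2, -0.3, 0.8]
opening: 0.725
finger_force: 0.0
```

```bash
python3 -c "
from h import *
print(rel([.50,-.25,.26],np.pi/2))"
```

```text
[ 3.798e-01 -7.547e-01 -4.791e-01 -0.000e+00  2.000e-04 -5.800e-03]
```

Emit:
jog_arm --series '[[[0,0,-0.15,0,0,0,0.45],[0,0,-0.3,0,0,0,0.45],[0,0,-0.45,0,0,0,0.6],[0.14,-0.1,-0.48,0,0,0,1],[0.28,-0.2,-0.48,0,0,0,1],[0.4,-0.3,-0.48,0,0,0,1],[0.52,-0.42,-0.48,0,0,0,1],[0.64,-0.54,-0.48,0,0,0,1],[0.7,-0.66,-0.48,0,0,0,1],[0.71,-0.77,-0.48,0,0,0,1],[0.71,-0.78,-0.48,0,0,0,1],[0.71,-0.78,-0.48,0,0,0,1]]]'

```text
time: 7.8
position: [0.4004, -0.2545, 0.2599]
ee_rot: [0.06, 3.14, 0.0]
wrist_force: [0.4, -0.2, 0.5]
opening: 1.003
finger_force: 0.0
```

Run:
```python
from h import *
print(pose()[0])
P,w=cloud("wrist","pics/w3.png")
for x in arm.recognise("wrist","nut0"):
    l,t,ww,h=[int(round(v)) for v in x["bbox"]]; q=w[t:t+h,l:l+ww].reshape(-1,3);k=q[(q[:,2]>.035)&(q[:,2]<.055)]; print(x,np.round(np.median(k,0),3) if len(k) else 0)
r=nut((.434,-.269),Pw=(P,w)); print(r); c,a=r[0],r[2]
print(rel([*c,.1],a),rel([*c,.012],a))
```

```text
[ 0.40038231 -0.25450349  0.25993333]
{'bbox': [464.5, 382.3, 38.2, 37.7], 'confidence': 0.97} 0
{'bbox': [246.5, 177.6, 45.6, 53.4], 'confidence': 0.69} [ 0.434 -0.265  0.044]
{'bbox': [300.2, 67.0, 49.2, 56.9], 'confidence': 0.61} [ 0.316 -0.202  0.044]
{'bbox': [322.8, 153.6, 50.4, 51.6], 'confidence': 0.59} [ 0.405 -0.174  0.044]
{'bbox': [164.0, 284.9, 395.0, 134.9], 'confidence': 0.5} [ 0.58  -0.217  0.046]
(array([ 0.43509821, -0.2653483 ]), array([50.3, 56.5]), np.float32(0.19028689), 1644, np.float64(14.0))
[-1.161e-01 -3.700e-02  5.327e-01  1.000e-04 -1.000e-04  2.140e-01] [-1.160e-01 -3.720e-02  8.261e-01  1.000e-04 -1.000e-04  2.140e-01]
```

View pics/w3.png

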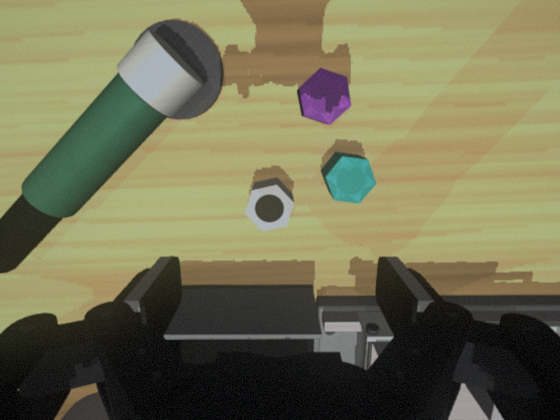

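The steel nut is at (269,205), the turquoise one at (349,180) and the purple one at (325,97). I'll use the flat pair at yaw 1.237, which keeps clear of the turquoise one.

Emit:
jog_arm --series '[[[-0.06,-0.018,0.13,0,0,0.02,1],[-0.116,-0.037,0.26,0,0,0.04,1],[-0.116,-0.037,0.4,0,0,0.0475,1],[-0.116,-0.037,0.5,0,0,0.0475,1],[-0.116,-0.037,0.6,0,0,0.0475,1],[-0.116,-0.037,0.7,0,0,0.0475,1],[-0.116,-0.037,0.78,0,0,0.0475,1],[-0.116,-0.037,0.825,0,0,0.0475,1],[-0.116,-0.037,0.825,0,0,0.0475,1],[-0.116,-0.037,0.825,0,0,0.0475,1]]]'

```text
time: 8.9
position: [0.4353, -0.2653, 0.0126]
ee_rot: [-0.521, -3.098, -0.001]
wrist_force: [0.2, -0.1, 0.6]
opening: 1.001
finger_force: 0.0
```

Emit:
jog_arm --series '[[[0,0,0,0,0,0,-0.5],[0,0,0,0,0,0,-0.5],[0,0,0,0,0,0,-0.5],[0,0,0,0,0,0,-0.5],[0,0,0,0,0,0,-0.5],[0,0,0,0,0,0,-0.5]]]'

```text
time: 9.5
position: [0.4359, -0.267, 0.0135]
ee_rot: [0.523, 3.095, -0.002]
wrist_force: [-0.9, 0.2, 5.8]
opening: 0.567
finger_force: 73.9
```

Emit:
jog_arm --series '[[[0,0,-0.1,0,0,0,-0.5],[0,0,-0.25,0,0,0,-0.5],[0,0,-0.4,0,0,0,-0.5],[0,0,-0.55,0,0,0,-0.5],[0,0,-0.7,0,0,0,-0.5],[0,0,-0.8,0,0,0,-0.5],[0,0,-0.8,0,0,0,-0.5]]]'

```text
time: 10.2
position: [0.4368, -0.2679, 0.2571]
ee_rot: [0.522, 3.09, -0.006]
wrist_force: [0.9, -1.7, -2.6]
opening: 0.579
finger_force: 73.9
```

```bash
python3 -c "
from h import *
q=C+.022*X-.015*Y; print(arm.observe()['opening'],rel([*q,.25],YAW),rel([*q,.122],YAW))"
```

```text
0.5789020281238733 [-5.145e-01  8.313e-01  2.550e-02 -6.000e-04  1.200e-03 -4.760e-02] [-5.110e-01  8.325e-01  4.522e-01 -6.000e-04  1.200e-03 -4.760e-02]
```

Emit:
jog_arm --series '[[[-0.07,0.12,0,0,0,-0.01,-0.5],[-0.14,0.23,0,0,0,-0.02,-0.5],[-0.21,0.35,0,0,0,-0.03,-0.5],[-0.29,0.46,0,0,0,-0.04,-0.5],[-0.36,0.58,0,0,0,-0.0475,-0.5],[-0.43,0.7,0,0,0,-0.0475,-0.5],[-0.5,0.8,0,0,0,-0.0475,-0.5],[-0.513,0.832,0.02,0,0,-0.0475,-0.5],[-0.513,0.832,0.15,0,0,-0.0475,-0.5],[-0.513,0.832,0.28,0,0,-0.0475,-0.5],[-0.513,0.832,0.35,0,0,-0.0475,-0.5],[-0.513,0.832,0.35,0,0,-0.0475,-0.5]]]'

```text
time: 11.4
position: [0.6573, -0.0806, 0.1409]
ee_rot: [-0.058, -3.129, -0.003]
wrist_force: [-1.4, -0.0, -2.9]
opening: 0.57
finger_force: 73.7
```

```bash
python3 -c "
from h import *
q=C+.022*X-.015*Y; print(arm.observe()['opening'],rel([*q,.117],YAW))"
```

```text
0.569668800634867 [-0.0256 -0.0078  0.0795  0.0003 -0.0019 -0.0001]
```

Emit:
jog_arm --series '[[[0,0,0.03,0,0,0,-0.5],[0,0,0.05,0,0,0,-0.5],[0,0,0.05,0,0,0,-0.5],[0,0,0.05,0,0,0,-0.5]]]'

```text
time: 11.8
position: [0.6627, -0.0813, 0.1332]
ee_rot: [0.057, 3.14, -0.0]
wrist_force: [0.6, -0.2, -3.3]
opening: 0.575
finger_force: 73.7
```

```bash
python3 -c "
from h import *
q=C+.022*X-.015*Y; print(arm.observe()['opening'],rel([*q,.117],YAW))"
```

```text
0.575092672374399 [-0.0064 -0.0061  0.0542 -0.      0.0002 -0.0001]
```

Emit:
jog_arm --series '[[[-0.006,-0.004,0.03,0,0,0,-0.5],[-0.006,-0.004,0.052,0,0,0,-0.5],[-0.006,-0.004,0.054,0,0,0,-0.5],[-0.006,-0.004,0.054,0,0,0,-0.5],[-0.006,-0.004,0.054,0,0,0,0.4],[-0.006,-0.004,0.054,0,0,0,0.4],[-0.006,-0.004,0.054,0,0,0,0.4],[-0.006,-0.004,0,0,0,0,0.4],[-0.006,-0.004,-0.15,0,0,0,0.4],[-0.006,-0.004,-0.3,0,0,0,0.4],[-0.006,-0.004,-0.35,0,0,0,0.4]]]'

```text
time: 12.9
position: [0.666, -0.0827, 0.2434]
ee_rot: [0.057, 3.133, -0.003]
wrist_force: [0.5, -0.6, 0.4]
opening: 0.697
finger_force: 0.0
```

Run:
```python
from h import *
P,w=cloud("scene"); a=P[120:350,130:450]; cv2.imwrite("pics/s4.png",cv2.resize(a,None,fx=2.5,fy=2.5))
yb=YAW+.20
print(rel([*KN,.23],yb),rel([*KN,.125],yb), arm.observe()["joint_pos"])
```

```text
[ 8.040e-02  7.655e-01  4.560e-02 -4.000e-04  1.600e-03 -3.190e-02] [ 8.400e-02  7.662e-01  3.956e-01 -4.000e-04  1.600e-03 -3.190e-02] [-2.18101966e-01  5.82923759e-01  4.40992491e-01  1.41844324e+00
  9.03738631e-05 -1.81854177e-01]
```

View pics/s4.png

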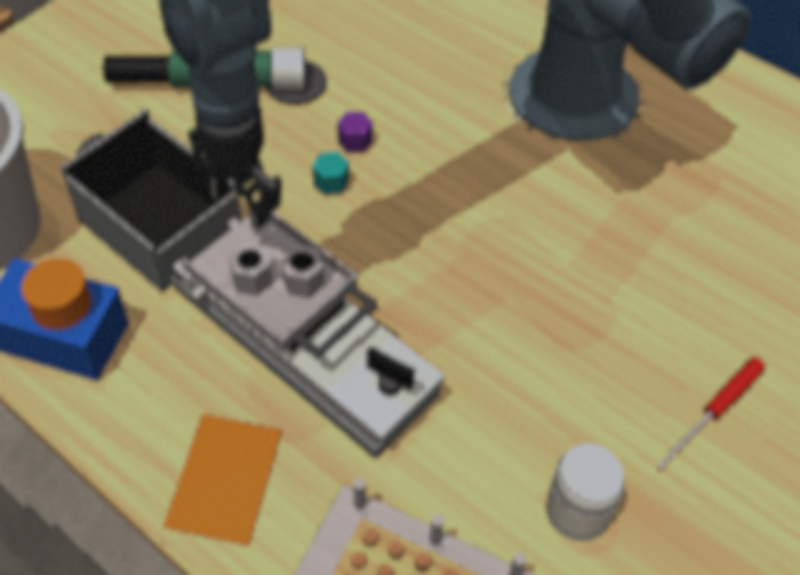

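Both steel nuts sit in the tray at crop (250,268) and (302,268). Only the purple and turquoise ones remain on the bench. Next is the clamp, with the fingers closing across its bar.

Emit:
jog_arm --series '[[[0.01,0.09,0,0,0,0.02,0.4],[0.02,0.19,0,0,0,0.04,0.4],[0.03,0.29,0,0,0,0.06,0.4],[0.04,0.39,0,0,0,0.08,0.4],[0.05,0.49,0,0,0,0.1,0.4],[0.06,0.59,0,0,0,0.12,0.4],[0.07,0.68,0,0,0,0.14,0.4],[0.08,0.766,0,0,0,0.16,0.4],[0.082,0.766,0.03,0,0,0.18,0.4],[0.082,0.766,0.04,0,0,0.2,0.4],[0.082,0.766,0.05,0,0,0.218,0.4],[0.082,0.766,0.05,0,0,0.218,0.4]]]' --force 80

```text
time: 14.15
position: [0.647, 0.1483, 0.2208]
ee_rot: [-2.03, -2.396, 0.003]
wrist_force: [0.6, -0.0, -0.7]
opening: 0.7
finger_force: 0.0
```

```bash
python3 -c "
from h import *
print(rel([*KN,.096],YAW+.2-np.pi/2))"
```

```text
[-4.800e-03  1.340e-02  4.159e-01 -4.000e-04 -0.000e+00  2.000e-04]
```

Emit:
jog_arm --series '[[[-0.004,0.01,0.12,0,0,0,0.4],[-0.004,0.01,0.24,0,0,0,0.4],[-0.004,0.01,0.33,0,0,0,0.4],[-0.004,0.01,0.39,0,0,0,0.4],[-0.004,0.01,0.41,0,0,0,0.4],[-0.004,0.01,0.41,0,0,0,0.4],[-0.004,0.01,0.41,0,0,0,-1],[-0.004,0.01,0.41,0,0,0,-1],[-0.004,0.01,0.41,0,0,0,-1],[-0.004,0.01,0.41,0,0,0,-1],[-0.004,0.01,0.41,0,0,0,-1],[-0.004,0.01,0.41,0,0,0,-1]]]'

```text
time: 15.35
position: [0.6519, 0.1477, 0.1008]
ee_rot: [2.03, 2.395, 0.003]
wrist_force: [-0.3, -0.0, 5.2]
opening: 0.121
finger_force: 78.5
```

Emit:
jog_arm --series '[[[0,0,0,0,0,-0.02,-1],[0,0,0,0,0,-0.04,-1],[0,0,0,0,0,-0.06,-1],[0,0,0,0,0,-0.08,-1],[0,0,0,0,0,-0.1,-1],[0,0,0,0,0,-0.12,-1],[0,0,0,0,0,-0.14,-1],[0,0,0,0,0,-0.16,-1],[0,0,0,0,0,-0.18,-1],[0,0,0,0,0,-0.185,-1],[0,0,0,0,0,-0.185,-1]]]'

```text
time: 16.45
position: [0.6515, 0.1473, 0.1007]
ee_rot: [0.381, 3.117, -0.0]
wrist_force: [-0.4, -0.6, 7.2]
opening: 0.13
finger_force: 78.9
```

```bash
python3 -c "
from h import *
p,R=pose();o=arm.observe()
print(p,np.arctan2(R[1,1],R[0,1])-YAW+np.pi/2,o['wrist_force'],o['wrist_torque'],o['opening']); print(R.T@np.r_[-.1*Y,0]/.3)"
```

```text
[0.65146502 0.14728339 0.10073803] 1.363728057920596 [-0.41395194 -0.58639013  7.19957014] [-0.21024795  0.31286618  0.11345083] 0.1300874127559908
[-6.85305442e-02 -3.26212615e-01  7.47294500e-05]
```

Emit:
jog_arm --series '[[[-0.007,-0.033,0,0,0,0,-1],[-0.014,-0.066,0,0,0,0,-1],[-0.021,-0.1,0,0,0,0,-1],[-0.028,-0.133,0,0,0,0,-1],[-0.035,-0.167,0,0,0,0,-1],[-0.042,-0.2,0,0,0,0,-1],[-0.049,-0.233,0,0,0,0,-1],[-0.056,-0.267,0,0,0,0,-1],[-0.063,-0.3,0,0,0,0,-1],[-0.067,-0.318,0,0,0,0,-1],[-0.0685,-0.326,0,0,0,0,-1],[-0.0685,-0.326,0,0,0,0,-1]]]'

```text
time: 17.65
position: [0.6479, 0.0478, 0.1008]
ee_rot: [0.381, 3.116, 0.002]
wrist_force: [-0.8, 0.3, 6.4]
opening: 0.127
finger_force: 79.2
```

Emit:
jog_arm --series '[[[-0.001,-0.005,0,0,0,0,-1],[-0.002,-0.01,0,0,0,0,-1],[-0.003,-0.014,0,0,0,0,-1],[-0.003,-0.014,0,0,0,0,-1]]]'

```text
time: 18.05
position: [0.6479, 0.0471, 0.1008]
ee_rot: [0.378, 3.117, 0.012]
wrist_force: [0.1, 10.0, 6.0]
opening: 0.128
finger_force: 79.1
```

Emit:
jog_arm --series '[[[0,0.005,0,0,0,0.02,-1],[0,0.005,0,0,0,0.04,-1],[0,0.005,0,0,0,0.06,-1],[0,0.005,0,0,0,0.08,-1],[0,0.005,0,0,0,0.1,-1],[0,0.005,0,0,0,0.12,-1],[0,0.005,0,0,0,0.14,-1],[0,0.005,0,0,0,0.16,-1],[0,0.005,0,0,0,0.18,-1],[0,0.005,0,0,0,0.2,-1],[0,0.005,0,0,0,0.22,-1],[0,0.005,0,0,0,0.222,-1]]]'

```text
time: 19.25
position: [0.6485, 0.0476, 0.1008]
ee_rot: [-2.291, -2.147, -0.009]
wrist_force: [-0.0, 6.6, 5.9]
opening: 0.123
finger_force: 81.1
```

```bash
cat >> h.py <<'E'
def clamp():
    p,R=pose();o=arm.observe()
    print(p,"clamp",np.arctan2(R[1,1],R[0,1])-YAW+np.pi/2,np.round(o['wrist_force'],1),np.round(o['wrist_torque'],2),o['opening'])
E
python3 -c "
from h import *
clamp()"
```

```text
[0.6485017  0.04759252 0.10076484] clamp -0.02873481148603707 [-0.   6.6  5.9] [1.02 0.04 1.27] 0.12345220083323592
```

Emit:
jog_arm --series '[[[0,0,0,0,0,0,0.3],[0,0,0,0,0,0,0.3],[0,0,0,0,0,0,0.3],[0,0,-0.1,0,0,0,0.3],[0,0,-0.2,0,0,0,0.3],[0,0,-0.3,0,0,-0.02,0.3],[0,0,-0.36,0,0,-0.04,0.3],[0,0,-0.36,0,0,-0.06,0.3],[0,0,-0.36,0,0,-0.08,0.3],[0,0,-0.36,0,0,-0.1,0.3],[0,0,-0.36,0,0,-0.12,0.3],[0,0,-0.36,0,0,-0.14,0.3]]]'

```text
time: 20.45
position: [0.6472, 0.0443, 0.2069]
ee_rot: [-1.157, -2.92, 0.001]
wrist_force: [0.2, -0.6, 0.5]
opening: 0.651
finger_force: 0.0
```

Emit:
jog_arm --series '[[[0,0,0,0,0,-0.02,-0.3],[0,0,0,0,0,-0.04,-0.3],[0,0,0,0,0,-0.06,-0.3],[0,0,0,0,0,-0.08,-0.3],[0,0,0,0,0,-0.1,-0.3],[0,0,0,0,0,-0.115,-0.3],[0,0,0,0,0,-0.115,-0.3],[0,0,0,0,0,-0.115,-0.3]]]'

```text
time: 21.25
position: [0.6473, 0.0445, 0.207]
ee_rot: [-0.061, -3.14, 0.0]
wrist_force: [-0.2, -0.2, -1.0]
opening: 0.349
finger_force: 0.0
```

Run:
```python
from h import *
P,w=cloud("wrist","pics/w5.png"); print(pose()[0])
h1=H-.1*Y; print("expect handle",h1,"knob",KN-.1*Y)
m=(w[...,2]>.115)&(w[...,2]<.136)&(w[...,0]>.5)&(w[...,0]<.76)&(w[...,1]>-.06)&(w[...,1]<.12)
n,l,st,ce=cv2.connectedComponentsWithStats(m.astype(np.uint8))
for k in range(1,n):
    if st[k,4]>60:
        q=w[l==k]; r=cv2.minAreaRect((q[:,:2]*1000).astype(np.float32)); print(st[k].tolist(),np.round(q.min(0),3),np.round(q.max(0),3),np.round(r[0],1),np.round(r[1],1),round(r[2],2))
print(rel([*h1,.2],YAW),rel([*h1,.106],YAW))
```

```text
[0.64732904 0.04461743 0.20709699]
expect handle [ 0.64460136 -0.02738661] knob [0.64730078 0.04756479]
[119, 134, 74, 150, 3874] [ 0.589 -0.06   0.117] [ 0.701 -0.019  0.13 ] [645.1 -40.9] [ 41.3 111.2] 88.16
[236, 202, 93, 21, 1871] [0.641 0.015 0.115] [0.656 0.081 0.131] [648.1  48. ] [65.8 12.8] 87.55
[-1.000e-04 -2.402e-01  2.370e-02 -0.000e+00 -1.000e-04 -4.000e-04] [-2.000e-04 -2.402e-01  3.370e-01 -0.000e+00 -1.000e-04 -4.000e-04]
```

View pics/w5.png

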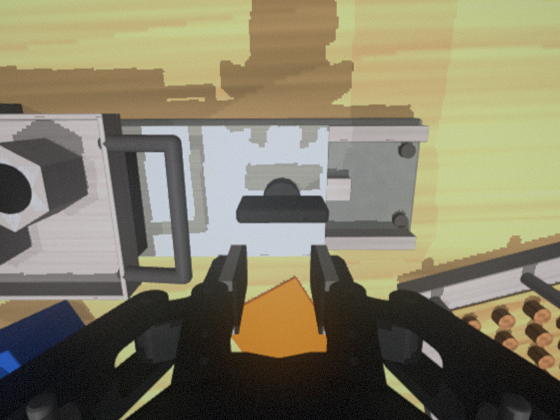

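The wrist view shows the knob bar lined up with the slide (282,208), so it is tight. The handle bar is at about (180,205) and a nut is in the tray at the left. Next is the handle.

Emit:
jog_arm --series '[[[0,-0.12,0,0,0,0,-0.3],[0,-0.238,0,0,0,0,-0.3],[0,-0.238,0.02,0,0,0,-0.3],[0,-0.238,0.12,0,0,0,-0.3],[0,-0.238,0.22,0,0,0,-0.3],[0,-0.238,0.3,0,0,0,-0.3],[0,-0.238,0.335,0,0,0,-0.3],[0,-0.238,0.335,0,0,0,-0.3],[0,-0.238,0.335,0,0,0,-0.3]]]'

```text
time: 22.2
position: [0.6454, -0.0264, 0.1078]
ee_rot: [0.057, 3.14, 0.0]
wrist_force: [0.2, -1.2, -0.0]
opening: 0.353
finger_force: 0.0
```

Emit:
jog_arm --series '[[[0,0,0,0,0,0,-1],[0,0,0,0,0,0,-1],[0,0,0,0,0,0,-1],[0,0,0,0,0,0,-1],[0,0,0,0,0,0,-1]]]' --force 80

```text
time: 22.7
position: [0.6462, -0.027, 0.1089]
ee_rot: [0.057, 3.137, -0.001]
wrist_force: [-2.0, -0.7, 6.4]
opening: 0.109
finger_force: 78.3
```

Run:
```python
from h import *
p,R=pose(); print(p,np.round(arm.observe()["wrist_force"],1))
r=np.hypot(.235,.025);a0=np.arctan2(.025,.235)
for d in (0,4,8,12,16,20,25,30,35,40,45,50,55,60,62,63):
    t=np.radians(d); dy=r*(np.cos(t+a0)-np.cos(a0));dz=r*(np.sin(t+a0)-np.sin(a0))
    print(d,np.round(R.T@np.r_[dy*Y,dz]/.3,3))
```

```text
[ 0.6461994  -0.02697364  0.10885221] [-2.  -0.7  6.4]
0 [0. 0. 0.]
4 [-0.    -0.008 -0.054]
8 [-0.    -0.019 -0.108]
12 [-0.001 -0.035 -0.161]
16 [-0.001 -0.053 -0.213]
20 [-0.001 -0.076 -0.263]
25 [-0.001 -0.109 -0.323]
30 [-0.001 -0.147 -0.38 ]
35 [-0.002 -0.19  -0.434]
40 [-0.002 -0.237 -0.484]
45 [-0.002 -0.289 -0.529]
50 [-0.002 -0.344 -0.57 ]
55 [-0.002 -0.403 -0.606]
60 [-0.003 -0.464 -0.636]
62 [-0.003 -0.49  -0.647]
63 [-0.003 -0.502 -0.652]
```

Emit:
jog_arm --series '[[[0,-0.003,-0.027,0,0,0,-1],[0,-0.008,-0.054,0,0,0,-1],[0,-0.013,-0.08,0,0,0,-1],[0,-0.019,-0.108,0,0,0,-1],[0,-0.026,-0.135,0,0,0,-1],[0,-0.035,-0.161,0,0,0,-1],[0,-0.044,-0.187,0,0,0,-1],[0,-0.053,-0.213,0,0,0,-1],[0,-0.064,-0.238,0,0,0,-1],[0,-0.076,-0.263,0,0,0,-1],[0,-0.076,-0.263,0,0,0,-1],[0,-0.076,-0.263,0,0,0,-1]]]'

```text
time: 23.9
position: [0.6453, -0.0483, 0.1849]
ee_rot: [0.056, 3.139, 0.005]
wrist_force: [5.1, 1.3, -6.3]
opening: 0.105
finger_force: 78.7
```

```bash
cat >> h.py <<'E'
def tilt(z0=.1088,y0=-.027):
    p,R=pose();o=arm.observe(); r=np.hypot(.235,.025);a0=np.arctan2(.025,.235)
    t=np.arctan2(p[2]-z0+.025,(p[1]-y0)/Y[1]+.235)-a0
    print(p,"tilt",np.degrees(t),"radius",np.hypot(p[2]-z0+.025,(p[1]-y0)/Y[1]+.235)-r,np.round(o["wrist_force"],1),o["opening"],o["joint_pos"])
    for d in range(0,68,4):
        q=np.radians(d); dy=r*(np.cos(q+a0)-np.cos(t+a0));dz=r*(np.sin(q+a0)-np.sin(t+a0))
        print(d,np.round(R.T@np.r_[dy*Y,dz]/.3,3))
E
python3 -c "
from h import *
tilt()"
```

```text
[ 0.64534198 -0.0482815   0.18493943] tilt 19.254203723764785 radius 0.0001034025995257093 [ 5.1  1.3 -6.3] 0.10536285006716792 [-0.17425468  0.5413258   0.21861659  1.24678986  0.00333214 -0.13829508]
0 [0.    0.071 0.254]
4 [0.    0.063 0.199]
8 [0.    0.052 0.146]
12 [0.    0.037 0.093]
16 [0.    0.018 0.041]
20 [-0.    -0.004 -0.009]
24 [-0.    -0.03  -0.058]
28 [-0.    -0.059 -0.105]
32 [-0.    -0.091 -0.149]
36 [-0.    -0.127 -0.191]
40 [-0.    -0.165 -0.231]
44 [-0.    -0.206 -0.268]
48 [-0.001 -0.249 -0.302]
52 [-0.001 -0.294 -0.333]
56 [-0.001 -0.342 -0.36 ]
60 [-0.001 -0.391 -0.384]
64 [-0.001 -0.442 -0.405]
```

Emit:
jog_arm --series '[[[0,-0.013,-0.025,0,0,0,-1],[0,-0.026,-0.049,0,0,0,-1],[0,-0.04,-0.073,0,0,0,-1],[0,-0.055,-0.096,0,0,0,-1],[0,-0.071,-0.118,0,0,0,-1],[0,-0.087,-0.14,0,0,0,-1],[0,-0.105,-0.161,0,0,0,-1],[0,-0.123,-0.182,0,0,0,-1],[0,-0.142,-0.202,0,0,0,-1],[0,-0.161,-0.222,0,0,0,-1],[0,-0.161,-0.222,0,0,0,-1],[0,-0.161,-0.222,0,0,0,-1]]]'

```text
time: 25.1
position: [0.6436, -0.0935, 0.2525]
ee_rot: [0.054, 3.138, 0.013]
wrist_force: [4.0, 8.4, -1.3]
opening: 0.101
finger_force: 78.5
```

```bash
python3 -c "
from h import *
tilt()"
```

```text
[ 0.64364657 -0.09350136  0.25253456] tilt 38.97495677467992 radius 0.002103431227122393 [ 4.   8.4 -1.3] 0.10125319357673535 [-0.24605305  0.54135866  0.39220917  1.42069115  0.00898881 -0.21169324]
0 [0.001 0.223 0.476]
4 [0.001 0.215 0.422]
8 [0.001 0.204 0.368]
12 [0.001 0.19  0.315]
16 [0.    0.171 0.263]
20 [0.    0.149 0.213]
24 [0.    0.124 0.164]
28 [0.    0.095 0.117]
32 [0.    0.063 0.072]
36 [0.    0.028 0.03 ]
40 [-0.   -0.01 -0.01]
44 [-0.    -0.051 -0.047]
48 [-0.    -0.094 -0.081]
52 [-0.    -0.139 -0.112]
56 [-0.    -0.186 -0.14 ]
60 [-0.    -0.236 -0.165]
64 [-0.    -0.286 -0.186]
```

Emit:
jog_arm --series '[[[0,-0.02,-0.018,0,0,0,-1],[0,-0.041,-0.037,0,0,0,-1],[0,-0.062,-0.054,0,0,0,-1],[0,-0.084,-0.071,0,0,0,-1],[0,-0.106,-0.087,0,0,0,-1],[0,-0.129,-0.102,0,0,0,-1],[0,-0.152,-0.116,0,0,0,-1],[0,-0.176,-0.13,0,0,0,-1],[0,-0.201,-0.143,0,0,0,-1],[0,-0.226,-0.155,0,0,0,-1],[0,-0.245,-0.164,0,0,0,-1],[0,-0.245,-0.164,0,0,0,-1]]]'

```text
time: 26.3
position: [0.6415, -0.1658, 0.305]
ee_rot: [0.052, 3.133, 0.016]
wrist_force: [0.8, 12.5, 10.9]
opening: 0.102
finger_force: 78.8
```

Run:
```python
from h import *
tilt()
P,w=cloud("scene"); a=P[120:350,130:450]
P2,w2=cloud("side"); b=P2[110:380,170:430]
cv2.imwrite("pics/s6.png",np.hstack([cv2.resize(a,(420,300)),cv2.resize(b,(300,300))]))
```

```text
[ 0.64150132 -0.16579385  0.30496737] tilt 60.43847029803506 radius 0.0048239499159683785 [ 0.8 12.5 10.9] 0.10248341700565247 [-0.35422092  0.58553826  0.60216921  1.58332581  0.01194146 -0.32129347]
0 [0.003 0.463 0.644]
4 [0.003 0.456 0.589]
8 [0.003 0.445 0.535]
12 [0.002 0.43  0.482]
16 [0.002 0.412 0.431]
20 [0.002 0.39  0.38 ]
24 [0.001 0.364 0.331]
28 [0.001 0.336 0.285]
32 [0.001 0.304 0.24 ]
36 [0.001 0.269 0.197]
40 [0.    0.231 0.157]
44 [0.   0.19 0.12]
48 [0.    0.147 0.086]
52 [0.    0.102 0.055]
56 [0.    0.055 0.027]
60 [0.    0.005 0.002]
64 [ 0.    -0.045 -0.019]
```

View pics/s6.png

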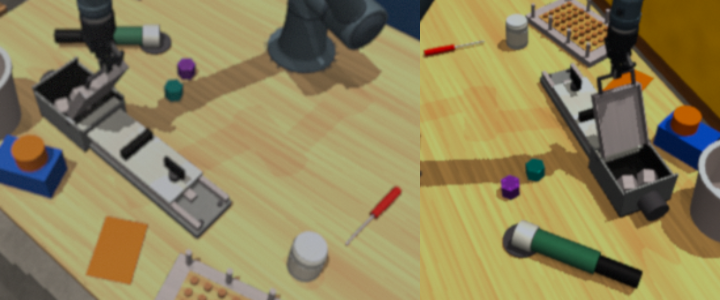

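Both nuts are in the tub, at side panel (630,182) and (647,175). I'll measure the tilt directly from depth on the tray floor.

```bash
cat >> h.py <<'E'
def floortilt():
    P,w=cloud("side"); pv=PV-.1*Y; d=w[...,:2]-pv; u=d@Y; x=d@X; z=w[...,2]-.098
    m=(abs(x)<.045)&(z>.03)&(z<.2)&(u>0)&(u<.16)
    uz=np.stack([u[m],z[m]],1).astype(np.float32); k=abs(np.arctan2(uz[:,1],uz[:,0])-1.07)<.3
    vx,vy,a,b=cv2.fitLine(uz[k]*1000,cv2.DIST_WELSCH,0,.01,.01).ravel(); print("floor tilt",np.degrees(np.arctan2(vy,vx))%180,a,b,k.sum())
E
python3 -c "
from h import *
floortilt()"
```

```text
floor tilt 60.22264 50.571095 95.42904 1247
```

Emit:
jog_arm --series '[[[0,-0.012,-0.005,0,0,0,-1],[0,-0.024,-0.01,0,0,0,-1],[0,-0.028,-0.011,0,0,0,-1],[0,-0.028,-0.011,0,0,0,-1],[0,-0.028,-0.011,0,0,0,-1],[0,-0.028,-0.011,0,0,0,-1],[0,-0.028,-0.011,0,0,0,-1],[0,-0.028,-0.011,0,0,0,-1],[0,-0.028,-0.011,0,0,0,-1],[0,-0.028,-0.011,0,0,0,-1],[0,-0.028,-0.011,0,0,0,-1],[0,-0.028,-0.011,0,0,0,-1]]]'

```text
time: 27.65
position: [0.6412, -0.1732, 0.3081]
ee_rot: [0.05, 3.133, 0.017]
wrist_force: [0.8, 13.7, 11.3]
opening: 0.104
finger_force: 78.7
```

Emit:
jog_arm --series '[[[0,0,0,0,0,0,-1],[0,0,0,0,0,0,-1],[0,0,0,0,0,0,-1],[0,0,0,0,0,0,-1],[0,0,0,0,0,0,-1],[0,0,0,0,0,0,-1],[0,0,0,0,0,0,-1],[0,0,0,0,0,0,-1]]]'

```text
time: 28.45
position: [0.6412, -0.1732, 0.3081]
ee_rot: [0.05, 3.133, 0.017]
wrist_force: [1.7, 14.0, 10.7]
opening: 0.106
finger_force: 78.7
```

```bash
python3 -c "
from h import *
floortilt();tilt()"
```

```text
floor tilt 62.360962 47.525127 97.28948 1233
[ 0.64121785 -0.17318926  0.3081539 ] tilt 62.35228273657286 radius 0.004931482720030411 [ 2.  13.9 11.4] 0.10381928727203382 [-0.36534734  0.59244638  0.62242208  1.59706089  0.01297613 -0.33315253]
0 [0.003 0.486 0.655]
4 [0.003 0.479 0.6  ]
8 [0.002 0.468 0.546]
12 [0.002 0.454 0.493]
16 [0.002 0.435 0.441]
20 [0.001 0.414 0.391]
24 [0.001 0.388 0.342]
28 [0.001 0.36  0.295]
32 [0.001 0.328 0.25 ]
36 [0.    0.293 0.208]
40 [0.    0.255 0.168]
44 [0.    0.214 0.131]
48 [0.    0.171 0.097]
52 [0.    0.126 0.065]
56 [-0.     0.079  0.037]
60 [-0.     0.03   0.013]
64 [ 0.    -0.021 -0.008]
```

Emit:
jog_arm --series '[[[0,0.05,0.024,0,0,0,-1],[0,0.107,0.054,0,0,0,-1],[0,0.136,0.072,0,0,0,-1],[0,0.166,0.09,0,0,0,-1],[0,0.194,0.11,0,0,0,-1],[0,0.221,0.131,0,0,0,-1],[0,0.248,0.153,0,0,0,-1],[0,0.273,0.176,0,0,0,-1],[0,0.297,0.201,0,0,0,-1],[0,0.32,0.226,0,0,0,-1],[0,0.342,0.253,0,0,0,-1],[0,0.363,0.28,0,0,0,-1]]]'

```text
time: 29.7
position: [0.6449, -0.0702, 0.2237]
ee_rot: [0.056, 3.135, -0.0]
wrist_force: [1.0, -1.6, 11.7]
opening: 0.106
finger_force: 84.2
```

Emit:
jog_arm --series '[[[0,0.02,0.028,0,0,0,-1],[0,0.038,0.057,0,0,0,-1],[0,0.055,0.087,0,0,0,-1],[0,0.071,0.117,0,0,0,-1],[0,0.094,0.167,0,0,0,-1],[0,0.112,0.219,0,0,0,-1],[0,0.128,0.272,0,0,0,-1],[0,0.139,0.326,0,0,0,-1],[0,0.144,0.36,0,0,0,-1],[0,0.147,0.38,0,0,0,-1],[0,0.147,0.382,0,0,0,-1],[0,0.147,0.382,0,0,0,-1]]]'

```text
time: 30.9
position: [0.6467, -0.0271, 0.1086]
ee_rot: [0.058, 3.136, -0.001]
wrist_force: [19.4, -2.1, -2.3]
opening: 0.109
finger_force: 90.0
```

```bash
python3 -c "
from h import *
tilt()"|head -2
```

```text
[ 0.64667182 -0.02712757  0.1085923 ] tilt -0.04682943056173904 radius -0.00014883429140741256 [19.4 -2.1 -2.3] 0.10923469161969128 [-1.39741428e-01  5.74627599e-01  7.41778190e-02  1.06570366e+00
 -2.90038766e-04 -1.02593848e-01]
```

Emit:
jog_arm --series '[[[-0.005,0,0.008,0,0,0,-1],[-0.005,0,0.012,0,0,0,-1],[-0.005,0,0.012,0,0,0,-1]]]'

```text
time: 31.2
position: [0.6464, -0.0271, 0.1082]
ee_rot: [0.058, 3.138, -0.002]
wrist_force: [-20.0, -0.6, 34.8]
opening: 0.104
finger_force: 95.0
```

Emit:
jog_arm --series '[[[0,0,0,0,0,0,-0.3],[0,0,0,0,0,0,-0.3],[0,0,0,0,0,0,-0.3],[0,0,-0.05,0,0,0,-0.3],[0,0,-0.15,0,0,0,-0.3],[0,0,-0.25,0,0,0,-0.3],[0,0,-0.32,0,0,0,-0.3],[0,0.12,-0.32,0,0,0,-0.3],[0,0.25,-0.32,0,0,0,-0.3],[0,0.25,-0.32,0,0,0,-0.3],[0,0.25,-0.32,0,0,0,-0.3]]]'

```text
time: 32.3
position: [0.6486, 0.0492, 0.1977]
ee_rot: [-0.054, -3.139, 0.0]
wrist_force: [0.4, 1.0, -0.6]
opening: 0.347
finger_force: 0.0
```

Run:
```python
from h import *
P,w=cloud("wrist","pics/w7.png"); print(pose()[0])
m=(w[...,2]>.11)&(w[...,2]<.14)&(w[...,0]>.5)&(w[...,0]<.76)&(w[...,1]>-.06)&(w[...,1]<.12)
n,l,st,ce=cv2.connectedComponentsWithStats(m.astype(np.uint8))
for k in range(1,n):
    if st[k,4]>60:
        q=w[l==k]; r=cv2.minAreaRect((q[:,:2]*1000).astype(np.float32)); print(st[k].tolist(),np.round(q.min(0),3),np.round(q.max(0),3),np.round(r[0],1),np.round(r[1],1),round(r[2],2))
P,w=cloud("side"); d=w[...,:2]-(PV-.1*Y);u=d@Y;x=d@X;k=(abs(x)<.05)&(u>.03)&(u<.17)&(w[...,2]>.08)&(w[...,2]<.14)
print("slope",np.polyfit(u[k],w[...,2][k],1),k.sum())
k=KN-.1*Y; print(rel([*k,.2],YAW-np.pi/2),rel([*k,.1],YAW-np.pi/2))
```

```text
[0.6486892  0.04833706 0.19774434]
[105, 132, 78, 157, 4218] [ 0.589 -0.06   0.118] [ 0.701 -0.018  0.131] [644.9 -40.3] [ 42.  111.3] 88.67
[228, 202, 97, 23, 2119] [0.641 0.016 0.11 ] [0.654 0.081 0.131] [647.7  48.6] [65.4 11.4] 88.06
slope [0.00011443 0.10300141] 920
[ 4.900e-03 -9.000e-04 -7.100e-03 -2.000e-04 -1.000e-04  2.499e-01] [ 4.500e-03 -8.000e-04  3.262e-01 -2.000e-04 -1.000e-04  2.499e-01]
```

Tray is level and empty at the rest. Now I'll turn the gripper and take the knob again.

Emit:
jog_arm --series '[[[0,0,0,0,0,0.022,0.3],[0,0,0,0,0,0.044,0.3],[0,0,0,0,0,0.066,0.3],[0,0,0,0,0,0.088,0.3],[0,0,0,0,0,0.11,0.3],[0,0,0,0,0,0.132,0.3],[0,0,0,0,0,0.154,0.3],[0,0,0,0,0,0.176,0.3],[0,0,0,0,0,0.198,0.3],[0,0,0,0,0,0.22,0.3],[0,0,0,0,0,0.24,0.3],[0.003,0,0,0,0,0.25,0.3]]]'

```text
time: 33.6
position: [0.6481, 0.0469, 0.1982]
ee_rot: [-2.267, -2.174, 0.001]
wrist_force: [0.2, -0.2, -0.4]
opening: 0.648
finger_force: 0.0
```

```bash
python3 -c "
from h import *
print(rel([*(KN-.1*Y),.1],YAW-np.pi/2))"
```

```text
[ 2.200e-03 -2.500e-03  3.274e-01 -1.000e-04  0.000e+00 -9.000e-04]
```

Emit:
jog_arm --series '[[[0,0,0.1,0,0,0,0.3],[0,0,0.2,0,0,0,0.3],[0,0,0.28,0,0,0,0.3],[0,0,0.325,0,0,0,0.3],[0,0,0.325,0,0,0,0.3],[0,0,0.325,0,0,0,-1],[0,0,0.325,0,0,0,-1],[0,0,0.325,0,0,0,-1],[0,0,0.325,0,0,0,-1],[0,0,0.325,0,0,0,-1],[0,0,0.325,0,0,0,-1]]]'

```text
time: 34.7
position: [0.6486, 0.0484, 0.103]
ee_rot: [2.26, 2.18, 0.002]
wrist_force: [-2.5, -0.7, 6.0]
opening: 0.123
finger_force: 79.1
```

Emit:
jog_arm --series '[[[0,0,0,0,0,-0.022,-1],[0,0,0,0,0,-0.044,-1],[0,0,0,0,0,-0.066,-1],[0,0,0,0,0,-0.088,-1],[0,0,0,0,0,-0.11,-1],[0,0,0,0,0,-0.132,-1],[0,0,0,0,0,-0.154,-1],[0,0,0,0,0,-0.176,-1],[0,0,0,0,0,-0.198,-1],[0,0,0,0,0,-0.217,-1],[0,0,0,0,0,-0.217,-1],[0,0,0,0,0,-0.217,-1]]]'

```text
time: 35.9
position: [0.6481, 0.0481, 0.103]
ee_rot: [0.381, 3.117, -0.001]
wrist_force: [-3.9, -1.4, 6.9]
opening: 0.127
finger_force: 79.3
```

```bash
python3 -c "
from h import *
clamp(); p,R=pose(); print(R.T@np.r_[.1*Y,0]/.3)"
```

```text
[0.64811414 0.04805901 0.10301689] clamp 1.3634699896612121 [-3.9 -1.4  6.9] [-0.16  0.87  0.18] 0.1270553947341349
[ 6.86144884e-02  3.26194873e-01 -2.60177265e-04]
```

Emit:
jog_arm --series '[[[0.007,0.033,0,0,0,0,-1],[0.014,0.066,0,0,0,0,-1],[0.021,0.1,0,0,0,0,-1],[0.028,0.133,0,0,0,0,-1],[0.035,0.167,0,0,0,0,-1],[0.042,0.2,0,0,0,0,-1],[0.049,0.233,0,0,0,0,-1],[0.056,0.267,0,0,0,0,-1],[0.063,0.3,0,0,0,0,-1],[0.067,0.318,0,0,0,0,-1],[0.0695,0.332,0,0,0,0,-1],[0.0695,0.332,0,0,0,0,-1]]]'

```text
time: 37.1
position: [0.6516, 0.1475, 0.103]
ee_rot: [0.383, 3.117, -0.009]
wrist_force: [-5.0, -9.5, 8.2]
opening: 0.125
finger_force: 79.6
```

Emit:
jog_arm --series '[[[0.001,0.003,0,0,0,0,-1],[0.002,0.008,0,0,0,0,-1],[0.002,0.01,0,0,0,0,-1],[0.002,0.01,0,0,0,0,-1]]]'

```text
time: 37.5
position: [0.6517, 0.1476, 0.103]
ee_rot: [0.386, 3.116, -0.016]
wrist_force: [-6.5, -14.7, 9.0]
opening: 0.124
finger_force: 79.7
```

At the stop. Tightening again.

Emit:
jog_arm --series '[[[0,-0.006,0,0,0,0.02,-1],[0,-0.006,0,0,0,0.04,-1],[0,-0.006,0,0,0,0.06,-1],[0,-0.006,0,0,0,0.08,-1],[0,-0.006,0,0,0,0.1,-1],[0,-0.006,0,0,0,0.12,-1],[0,-0.006,0,0,0,0.14,-1],[0,-0.006,0,0,0,0.16,-1],[0,-0.006,0,0,0,0.18,-1],[0,-0.006,0,0,0,0.2,-1],[0,-0.006,0,0,0,0.22,-1],[0,-0.006,0,0,0,0.222,-1]]]'

```text
time: 38.7
position: [0.6522, 0.1478, 0.1031]
ee_rot: [2.292, 2.139, -0.005]
wrist_force: [-3.1, -9.6, 6.3]
opening: 0.125
finger_force: 82.1
```

```bash
python3 -c "
from h import *
clamp()"
```

```text
[0.65216788 0.14783277 0.10305127] clamp -0.03292584109503793 [-3.1 -9.6  6.3] [-1.82  0.63  1.28] 0.12452600325078236
```

Emit:
jog_arm --series '[[[0,0,0,0,0,0,0.3],[0,0,0,0,0,0,0.3],[0,0,0,0,0,0,0.3],[0,0,-0.1,0,0,0,0.3],[0,0,-0.2,0,0,0,0.3],[0,0,-0.3,0,0,0,0.3],[0,-0.1,-0.4,0,0,0,0.3],[0,-0.22,-0.45,0,0,0,0.3],[0,-0.34,-0.45,0,0,0,0.3],[0,-0.46,-0.45,0,0,0,0.3],[0,-0.5,-0.45,0,0,0,0.3],[0,-0.5,-0.45,0,0,0,0.3]]]'

```text
time: 39.9
position: [0.5002, 0.1621, 0.2366]
ee_rot: [-2.294, -2.146, -0.0]
wrist_force: [-0.1, 0.3, 0.3]
opening: 0.651
finger_force: 0.0
```

Run:
```python
from h import *
print(pose()[0])
P,w=cloud("scene"); a=P[120:350,130:450]
P2,w2=cloud("side"); b=P2[110:380,170:430]
cv2.imwrite("pics/s8.png",np.hstack([cv2.resize(a,(460,330)),cv2.resize(b,(320,330))]))
for Q in(w,w2):
    d=Q[...,:2]-PV;u=d@Y;x=d@X;k=(abs(x)<.05)&(u>.03)&(u<.17)&(Q[...,2]>.08)&(Q[...,2]<.14)
    print("slope",np.polyfit(u[k],Q[...,2][k],1),k.sum())
    m=(Q[...,2]>.118)&(Q[...,2]<.135)&(np.hypot(Q[...,0]-KN[0],Q[...,1]-KN[1])<.045)
    r=cv2.minAreaRect((Q[m][:,:2]*1000).astype(np.float32));print(r)
    h=(u>.2)&(u<.255)&(abs(x)<.03)&(Q[...,2]>.12)&(Q[...,2]<.14); print("handle u",u[h].mean(),h.sum())
```

```text
[0.50021788 0.16208181 0.23664379]
slope [0.00131604 0.09974803] 1023
((655.0584716796875, 149.12713623046875), (64.64169311523438, 13.459547996520996), 86.67320251464844)
handle u 0.2383770041896718 63
slope [-0.00175702  0.10302612] 820
((651.206298828125, 144.92271423339844), (71.99269104003906, 14.727124214172363), 88.8921127319336)
handle u 0.23223025242955267 48
```

View pics/s8.png

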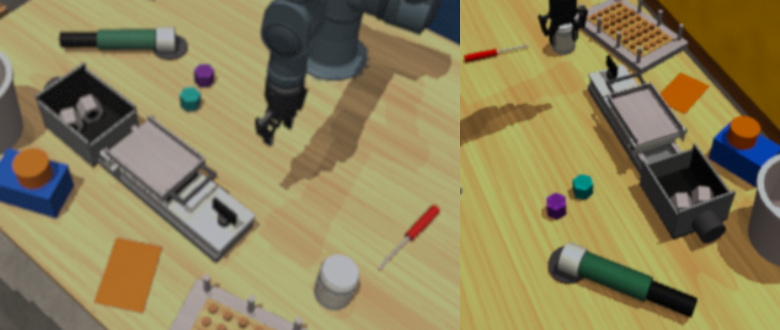

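The tray is level, empty and back at the loading end, and the clamp bar lies along the slide. Both nuts are in the tub at (70,115) and (88,105), nothing else has moved, and the robot is clear.

```bash
python3 -c "
from bench import arm
print(arm.finish_job())"
```

```text
the job is handed in; nothing more can be done
None
```

The job is done and handed in: both nuts out on the bench were tipped into the tub at about 62° and held there for more than a second, and the empty tray is level, fully back at its loading end and clamped tight.

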